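# Put the jeweller's forming tools back on their own pads

### The arm

A 7-joint arm with a two-finger parallel gripper is mounted at the origin on the work surface. World frame = base frame: x ahead of the robot, y to its left, z up, the work surface at z = 0. Lengths are in mm, angles in rad, forces in N, time in s.
With the tool pointing down it reaches from about 425 to 875 mm from the base axis. Payload 4.7 kg.
Tool frame: the origin (TCP) lies between the finger pads; the fingertips stand 19 mm ahead of it and the grasp point (between the pads) is the TCP (env.nose_length is the distance from the TCP to the fingertips, in mm); x points along the fingers, y is the direction in which the jaws open and shut, and the axes are right-handed (so a half turn about x gives the same grasp; the last joint's range is limited). The gripper opens to 87 mm and grips with 3 to 60 N. Pads are 19 mm wide; open, the fingers measure 117 mm over their backs; the gripper's body (75 mm by 190 mm) begins 51 mm behind the grasp point.
Start: joints at [1.24, 0.321, -0.07, 1.45, 0.023, 1.371, -0.057], TCP at [219.687, -611.769, 241.587] pointing down, gripper open.
Joint ranges: [-2.86, 2.86], [-0.3, 2.09], [-1.38, 1.24], [0.06, 2.45], [-1.56, 4.7], [0.09, 2.05], [-2.69, 2.69]. Speed limits (rad/s): [2.57, 2.57, 3.14, 3.14, 3.14, 3.14, 3.14].

### API

Orientations are given as a unit quaternion [x, y, z, w].
In Python, from rig import env, gripper_open, close, kin, imaging, order gives the robot as it stands. Calls block until the motion is done:
- env.reach(position, orientation): joint-space move of the TCP to a pose.
- env.servo_line(position, rot=None, feed=150): straight line of the TCP; rot=None keeps the orientation; feed is the mean speed in mm/s.
- env.move_joints(angles): joint-space move.
- gripper_open() and close(grasp_force=None): open the fingers fully, or close them until they stop; grasp_force is the grip in N (None keeps the last).
- env.wait(seconds).
- kin.inverse_kinematics(position, orientation): joint angles nearest the present ones, or None.
- env.get_obs(): the state.
- imaging.read_camera(name): name is "scene" or "top" or "wrist"; returns the picture (480x640x3 uint8, red, green, blue); there is no depth.
- imaging.calibration(name): a dict with "fx", "fy", "cx", "cy" (pixels), "dist_coeffs" ([k1, k2, p1, p2, k3] as OpenCV has them; the pictures are not rectified), "R" (3x3) and "t" (3): a world point X has camera coordinates R X + t; the wrist camera has in their place "T_tool_cam" (4x4, takes a point from camera to tool coordinates, whose origin is the TCP and whose axes are the tool frame's). Camera axes: x right, y down, z forward; pixel columns grow to the right and rows downward; lengths in mm; the calibration is good to about 2 mm. A picture is of the moment at which its call begins: read the wrist's pose just before it. calibration takes no time and is no camera call.
A pose or a line that the arm cannot do raises env.IKError and nothing moves.
- order.job_done(): hands the job in, once; it reports no verdict.
The state is a dict: "time": time; "q": joint angles; "joint_velocities": joint speeds; "joint_efforts": joint torques, N m; "tool_pos": TCP position; "orientation": TCP orientation; "wrist_force": force on the tool from outside, world axes, zero at the start; "torque": the same for the moment, N m; "finger_gap": finger opening in mm.
Only numpy, scipy, OpenCV 4.12 (cv2) and the standard library are available. Lean on these libraries where they do the work, as an engineer would, in place of code of your own. Each camera call takes 0.05 s, during which the arm holds its last target. There are 200 camera calls.

### The job

The four steel forming tools on the bench are all standing on one another's wooden pads. Move each one to the pad shaped like its foot - the anvil lengthways on the long pad, the stepped mandrel on the round one, the doming block on the square one, the domed stake on the triangular one - upright in the middle of its pad; the bare metal bench plate is free for parking a tool on the way. Do not tip any of them over, and leave the tin of punches standing where it is.

Things in the scene. Friction and masses are not known exactly. Their poses are not given: they have to be found in the camera images.
- anvil: Small steel anvil, 0.36-0.54 kg, loose: long foot 84 (x) x 36 (y) x 10 mm, narrow waist, flat-topped body 28 mm wide (y), x -42 to +28 mm, 25 to 45 mm high; a short horn runs on to x = +50. Grip across y at the origin, 35 mm above the underside. Origin: centre of its underside, z up. Belongs on the long pad, x along the pad's x, either way round.
- mandrel: Steel stepped mandrel, 0.28-0.42 kg, loose: round foot of diameter 54 mm, 10 mm thick; post of diameter 28 mm from 10 to 50 mm high; two narrower steps (20, then 12 mm) up to 72 mm. Grip the 28 mm post, 35 mm above the underside. Origin: centre of its underside, z up. Belongs on the round pad.
- doming_block: Steel doming block, 0.44-0.66 kg, loose: a 42 mm cube with shallow dark dimples on its faces; x and y are square to its sides. Grip across two sides, 28 mm above the underside. Origin: centre of its underside, z up. Belongs on the square pad.
- stake: Steel domed stake, 0.28-0.42 kg, loose: three-cornered foot (equilateral, corners 37 mm from the axis, one towards +x), 10 mm thick; round post of diameter 26 mm from 10 to 52 mm high, rounded dome up to 65 mm. Grip the post, 35 mm above the underside. Origin: centre of its underside, z up. Belongs on the triangular pad.
- long_pad: Oblong dark wooden pad, 124 mm (x) x 64 mm (y), 10 mm thick, fixed to the bench; origin at the centre of its underside, so its top is 10 mm above the origin, z up, x along its length. Place of the anvil.
- round_pad: Round dark wooden pad, diameter 96 mm, 10 mm thick, fixed to the bench; origin at the centre of its underside, so its top is 10 mm above the origin, z up. Place of the stepped mandrel.
- square_pad: Square dark wooden pad, 90 x 90 mm, 10 mm thick, fixed to the bench; origin at the centre of its underside, so its top is 10 mm above the origin, z up, x and y square to its sides. Place of the doming block.
- triangle_pad: Triangular dark wooden pad (equilateral, corners 68 mm from the centre, one towards +x), 10 mm thick, fixed to the bench; origin at the centre of its underside, so its top is 10 mm above the origin, z up; the centre is the centroid. Place of the domed stake.
- bench_plate: Bare light-metal bench plate, 110 mm (x) x 90 mm (y), empty at the start, 10 mm thick, fixed to the bench; origin at the centre of its underside, so its top is 10 mm above the origin, z up. The free spot, on which a tool can be put down for the time being.
- punch_tin: White tin, diameter 68 mm and 75 mm tall, full of upright punches that reach up to 115 mm, 0.6 kg, loose; the origin is the centre of its underside, z up. Not to be moved.
There are look-alikes about, which are no part of the job. Leave any blue look-alike of the long_pad alone.

How it is judged:
By the outcome, as a careful person would: the job done as asked, in the order asked, and still so for the second after the job is handed in, with the robot touching nothing.
It also fails if it takes over 136 s, if anything falls off the work surface, if the arm or the gripper's body presses on something with over 40 N, if the wrist force passes 120 N, or if a joint passes its speed limit or range.

## Working session

There is one attempt and no reset: what is moved stays moved. The work goes in short steps, each a Python script; the robot and the scene stay as the last script left them, time stands still between calls to the robot, and variables do not carry over. Pictures are saved under pics/ and viewed, about 12 in all and at most 16, crops included, and the job is handed in when it is done.

```bash
ls; mkdir -p pics
python3 - <<'E'
from rig import env, imaging
import cv2
for n in("top","scene"):
    cv2.imwrite(f"pics/{n}0.png",imaging.read_camera(n)[:,:,::-1]); c=imaging.calibration(n); print(n,{k:(v.tolist() if hasattr(v,'tolist') else v) for k,v in c.items()})
print(imaging.calibration("wrist")); print(env.get_obs())
E
```

```text
pics
top {'fx': 481.3007826957039, 'fy': 481.3007826957039, 'cx': 314.18970974997194, 'cy': 242.54179158609375, 'dist_coeffs': [-0.12109671374694529, 0.0, 0.0, 0.0, 0.0], 'R': [[-0.00354011563112094, -0.9998487282358587, 0.017029040679212664], [-0.9918532134714345, 0.0013423365233763494, -0.1273789663133075], [0.127336838769097, -0.017341244989734647, -0.9917079261125722]], 't': [-114.46862570365253, 462.1749641791943, 1095.0591078394762]}
scene {'fx': 480.2328451122324, 'fy': 480.2328451122324, 'cx': 315.1760318604056, 'cy': 234.77168335009043, 'dist_coeffs': [-0.04434389714308548, 0.0, 0.0, 0.0, 0.0], 'R': [[0.7936015216020211, 0.6083480225448241, 0.01045506464632021], [0.4283241625511457, -0.5463878607921728, -0.7197212775469493], [-0.4321284955725744, 0.5756500577996627, -0.694184395005699]], 't': [-295.3867163336253, -249.43132392230018, 1410.6354840447295]}
{'fx': 347.3238121860941, 'fy': 347.3238121860941, 'cx': 313.9970289289429, 'cy': 234.75952068746298, 'dist_coeffs': array([-0.0232186,  0.       ,  0.       ,  0.       ,  0.       ]), 'T_tool_cam': array([[ 5.32563594e-04,
[... 346 characters left out ...]
.24007911,  0.32175346, -0.07010151,  1.45157943,  0.02258203,
        1.37081635, -0.05691465]), 'joint_velocities': array([-5.41029464e-04, -2.02200455e-03,  1.41981535e-03, -2.86523935e-03,
        5.96988028e-04,  5.62567049e-05,  5.71765295e-04]), 'joint_efforts': array([-2.62911108e-04, -4.92572951e+01, -4.05835323e-01, -3.13394666e+01,
       -6.41829567e-02,  3.95613606e-02,  3.15911325e-05]), 'tool_pos': array([ 219.52399001, -611.29603062,  240.554748  ]), 'orientation': array([-0.69648907, -0.12192873,  0.69675423, -0.12070585]), 'wrist_force': array([-0.14178286,  0.06128931, -0.24416175]), 'torque': array([ 0.02225087, -0.01339261, -0.03138358]), 'finger_gap': 86.97135528756804}
```

View pics/top0.png

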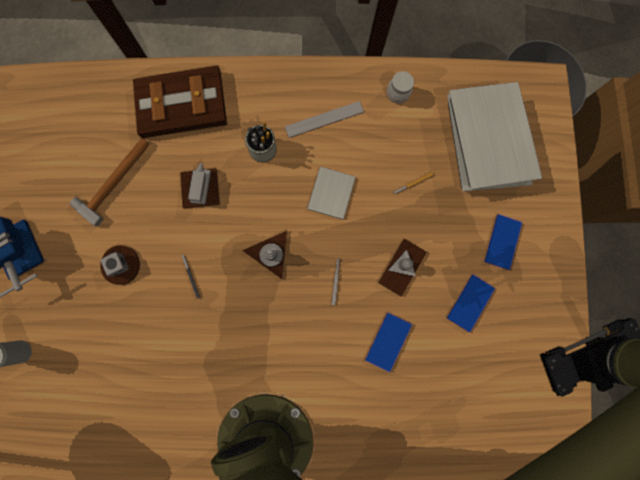

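View pics/scene0.png

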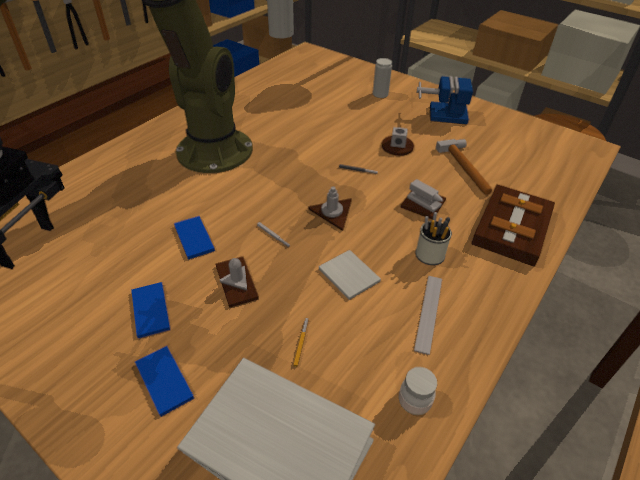

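```bash
cat > h.py <<'E'
import numpy as np, cv2
from scipy.spatial.transform import Rotation as Ro
from rig import env, gripper_open, close, kin, imaging, order
def quat(a):
    "tool down, jaws open along world angle a"
    c,s=np.cos(a),np.sin(a)
    return Ro.from_matrix(np.array([[0,0,-1],[c,s,0],[s,-c,0]],float).T).as_quat()
def cam(n,obs=None):
    c=imaging.calibration(n); K=np.array([[c['fx'],0,c['cx']],[0,c['fy'],c['cy']],[0,0,1.]]); d=np.array(c['dist_coeffs'],float)
    if n=='wrist':
        T=np.eye(4); T[:3,:3]=Ro.from_quat(obs['orientation']).as_matrix(); T[:3,3]=obs['tool_pos']
        W=np.linalg.inv(T@c['T_tool_cam']); return K,d,W[:3,:3],W[:3,3]
    return K,d,np.array(c['R']),np.array(c['t'])
def back(C,uv,z):
    K,d,R,t=C; p=cv2.undistortPoints(np.array(uv,float).reshape(-1,1,2),K,d).reshape(-1,2)
    r=np.c_[p,np.ones(len(p))]@R; o=-R.T@t
    return o+r*((z-o[2])/r[:,2])[:,None]
def proj(C,X):
    K,d,R,t=C; return cv2.projectPoints(np.array(X,float).reshape(-1,3),cv2.Rodrigues(R)[0],t,K,d)[0].reshape(-1,2)
def rect(C,img,ctr,half=80,s=3,z=10):
    "orthophoto at height z: s px/mm, up=+x, left=+y"
    n=2*half*s; v,u=np.mgrid[0:n,0:n]
    X=np.stack([ctr[0]+half-v/s, ctr[1]+half-u/s, np.full(u.shape,z)],-1)
    m=proj(C,X).astype(np.float32).reshape(n,n,2)
    return cv2.remap(img,m[...,0],m[...,1],cv2.INTER_LINEAR)
E
python3 - <<'E'
from h import *
C=cam('top')
for n,p in dict(long=(403,267),square=(200,188),round=(120,264),tri=(270,254),plate=(332,192),tin=(262,150),blue1=(389,342),blue2=(471,303)).items():
    X=back(C,[p],10)[0]; print(n,X.round(),round(np.hypot(X[0],X[1])))
    if n in('long','square','round','tri','plate'):
        for z in(220,):
            for a in np.arange(-180,180,30):
                q=kin.inverse_kinematics([X[0],X[1],z],quat(np.radians(a))); print(a if q is not None else '-',end=' ')
        print()
E
```

```text
long [ 405. -328.   10.] 521
-180 -150 -120 -90 -60 -30 0 30 60 90 120 - 
square [598. 161.  10.] 620
-180 -150 -120 -90 -60 -30 0 30 60 90 120 150 
round [413. 351.  10.] 542
-180 -150 -120 -90 -60 -30 0 30 60 90 120 150 
tri [437. -11.  10.] 437
- -150 -120 -90 -60 -30 0 30 60 90 120 150 
plate [ 588. -159.   10.] 609
-180 -150 -120 -90 -60 -30 0 30 60 90 120 150 
tin [694.  11.  10.] 694
blue1 [ 229. -291.   10.] 370
blue2 [ 318. -491.   10.] 585
```

```bash
cat >> h.py <<'E'
P=dict(long=(405,-328),square=(598,161),round=(413,351),tri=(437,-11),plate=(588,-159))
def look(p,z=200,a=None):
    if a is None:
        a=np.arctan2(p[1],p[0])+np.pi/2
    env.reach([p[0],p[1],z],quat(a)); env.wait(.3)
    o=env.get_obs(); return cam('wrist',o), imaging.read_camera('wrist'), o
E
python3 - <<'E'
from h import *
import pickle
o=env.get_obs(); print(Ro.from_quat(o['orientation']).as_matrix().round(2))
S={}
for n in('long','plate','tri','square','round'):
    try:
        C,im,o=look(P[n]); S[n]=(C,im,o); print(n,o['q'].round(2),o['tool_pos'].round(1),o['time'])
    except env.IKError as e: print(n,e)
pickle.dump(S,open('s.pkl','wb'))
t=[rect(S[n][0],S[n][1],P[n],75,2,10) if n in S else np.zeros((300,300,3),np.uint8) for n in P]
for i,n in enumerate(P): cv2.putText(t[i],n,(5,15),0,.5,(255,0,0))
m=np.vstack([np.hstack(t[:2]),np.hstack(t[2:4])]); cv2.imwrite('pics/m1.png',m[:,:,::-1])
cv2.imwrite('pics/raw_long.png',S['long'][1][:,:,::-1])
E
```

```text
[[-0.    0.34 -0.94]
 [ 0.   -0.94 -0.34]
 [-1.   -0.    0.  ]]
long [ 1.09  0.1  -0.48  1.81  0.05  1.24  1.48] [ 404.8 -328.5  200. ] 1.775
plate [ 0.78  0.33 -0.69  1.6   0.22  1.29  1.37] [ 587.4 -160.4  200.1] 3.1083
tri [ 0.88 -0.12 -0.84  1.98 -0.09  1.24  1.61] [437.6 -11.3 200. ] 4.3167
square [ 0.52  0.5  -1.1   1.56  0.45  1.36  1.21] [598.  159.8 200.5] 5.6
round [ 0.34  0.38 -1.31  1.75  0.37  1.31  1.23] [414.  350.2 199.9] 6.9833
```

View pics/m1.png

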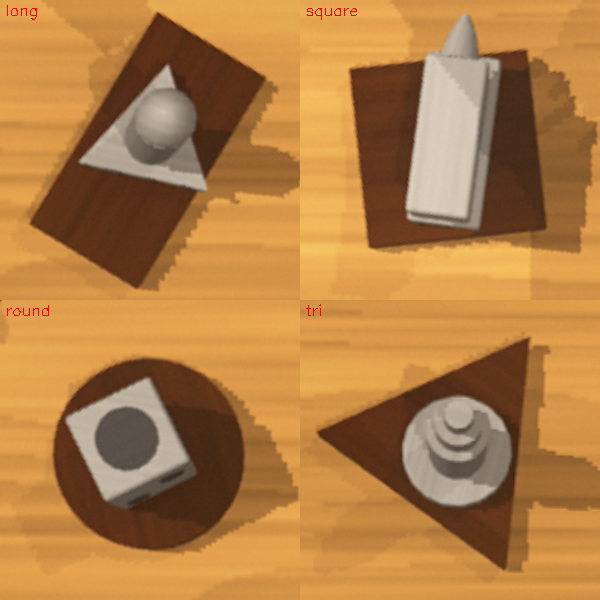

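Pads all match their stated sizes (long 123×64, square 89, round Ø95.6, triangle side 117 mm). The tools stand as the task says: stake on long, anvil on square, block on round, mandrel on triangle. The wooden pads are unlike the three blue ones, so the only dark oblong is at top px (403,267). Next I'll rectify at each tool's own height, and the plate.

Run:
```python
from h import *
import pickle
S=pickle.load(open('s.pkl','rb'))
Z=dict(long=20,square=55,round=52,tri=20,plate=10)
t=[rect(S[n][0],S[n][1],P[n],50 if n!='plate' else 75,3 if n!='plate' else 2,Z[n]) for n in Z]
a=[np.vstack([t[0],t[2]]),np.vstack([t[1],t[3]])]
m=np.hstack(a); pl=cv2.resize(t[4],(200,200)); 
m=np.hstack([m,np.vstack([pl,np.zeros((400,200,3),np.uint8)])])
for u,v in[(0,0),(300,0),(0,300),(300,300)]: cv2.drawMarker(m,(u+150,v+150),(255,0,0),0,8)
cv2.imwrite('pics/m2.png',m[:,:,::-1])
```

```text
(no output)
```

View pics/m2.png

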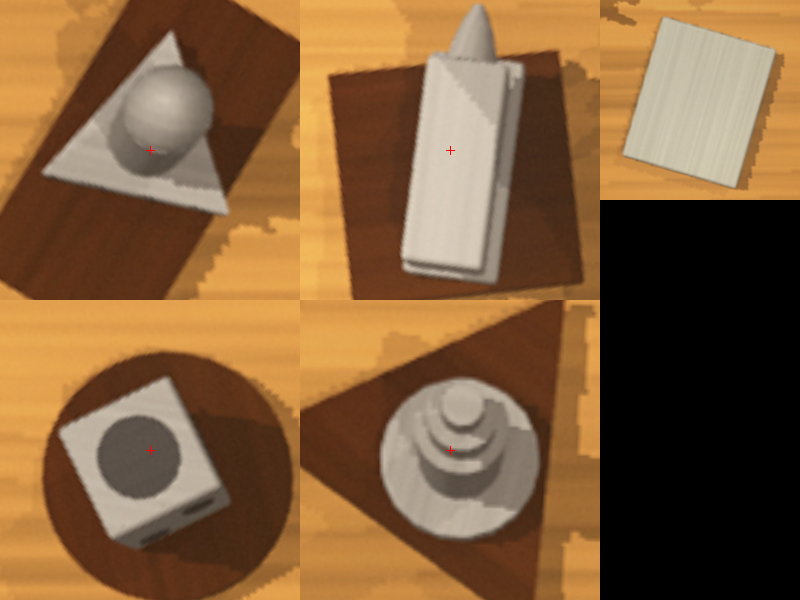

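```bash
cat >> h.py <<'E'
def pick(p,a,h,f=40,dz=200):
    gripper_open(); env.reach([*p,dz],quat(a)); env.servo_line([*p,10+h],quat(a),feed=120)
    close(f); o=env.get_obs(); print('grip gap',o['finger_gap'].round(1),'z',o['tool_pos'].round(1))
    env.servo_line([*p,dz],feed=120); o=env.get_obs(); print('lift gap',o['finger_gap'].round(1),'F',o['wrist_force'].round(1),'t',o['time'])
def place(p,a,h,dz=200):
    env.reach([*p,dz],quat(a)); env.servo_line([*p,10+h+4],quat(a),feed=120); env.wait(.2)
    f0=env.get_obs()['wrist_force'][2]
    for d in np.arange(3,-3.1,-.5):
        env.servo_line([*p,10+h+d],feed=20); o=env.get_obs()
        if o['wrist_force'][2]-f0>3: break
    print('down d',d,'dF',(o['wrist_force'][2]-f0).round(1),'tcp',o['tool_pos'].round(1))
    gripper_open(); env.servo_line([*p,dz],quat(a),feed=150); print('t',env.get_obs()['time'])
r=np.radians
PAD=dict(long=((404.75,-326.9),r(-31.05)),square=((598.5,161.9),r(6.45)),round=((411,351.75),0),tri=((438.5,-11.85),r(-35.7)),plate=((586.7,-158.6),r(-16.4)))
TOOL=dict(stake=((408.6,-327.1),r(-12.3)),anvil=((600.9,158.4),r(-6.7)),block=((410.1,354),r(26.3)),mandrel=((434,-14.2),0))
E
python3 - <<'E'
from h import *
pick(TOOL['mandrel'][0],r(88),35)
place(PAD['plate'][0],r(75),35)
import pickle
C,im,o=look(PAD['plate'][0],a=r(75))
t1=rect(C,im,PAD['plate'][0],50,3,20)
C,im,o=look(TOOL['stake'][0],a=r(51)); 
t2=rect(C,im,PAD['long'][0],50,3,20)
m=np.hstack([t1,t2]); [cv2.drawMarker(m,(u,150),(255,0,0),0,8) for u in(150,450)]
cv2.imwrite('pics/m3.png',m[:,:,::-1])
E
```

```text
Traceback (most recent call last):
  File "h.py", line 34, in pick
    close(f); o=env.get_obs(); print('grip gap',o['finger_gap'].round(1),'z',o['tool_pos'].round(1))
                                                ^^^^^^^^^^^^^^^^^^^^^
AttributeError: 'float' object has no attribute 'round'
```

Only the print failed; the jaws are closed on the mandrel. I'll fix the print and continue from here.

```bash
sed -i "s/o\['finger_gap'\].round(1)/round(float(o['finger_gap']),1)/g" h.py
python3 - <<'E'
from h import *
o=env.get_obs(); print(o['finger_gap'],o['tool_pos'].round(1),o['wrist_force'].round(1),o['time'])
env.servo_line([*TOOL['mandrel'][0],200],feed=120); o=env.get_obs(); print(o['finger_gap'],o['wrist_force'].round(1))
place(PAD['plate'][0],r(75),35)
C,im,o=look(PAD['plate'][0],a=r(75))
t1=rect(C,im,PAD['plate'][0],50,3,20)
C,im,o=look(TOOL['stake'][0],a=r(51)); 
t2=rect(C,im,PAD['long'][0],50,3,20)
m=np.hstack([t1,t2]); [cv2.drawMarker(m,(u,150),(255,0,0),0,8) for u in(150,450)]
cv2.imwrite('pics/m3.png',m[:,:,::-1])
E
```

```text
26.87823001665509 [434. -14.  45.] [0.9 1.9 0.1] 11.0667
27.10520323508764 [ 0.3 -0.3 -2.4]
down d -0.5 dF 6.0 tcp [ 586.8 -158.6   45.1]
t 19.3333
```

View pics/m3.png

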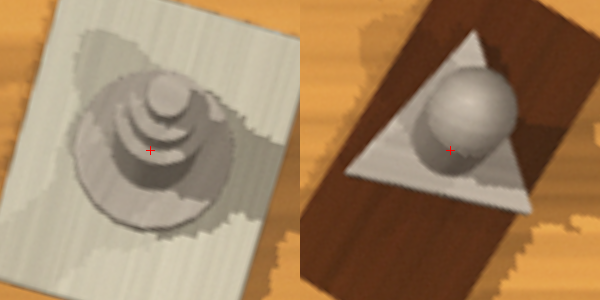

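Mandrel stands upright on the plate, foot centred about (153,150) px, which is within 1 mm. The stake is undisturbed. Next are the stake and anvil.

Run:
```python
from h import *
def chk(w):
    g=env.get_obs()['finger_gap']; assert abs(g-w)<3,g
pick(TOOL['stake'][0],r(75),35); chk(26)
place(PAD['tri'][0],r(75-23.4),35)
C,im,o=look(PAD['tri'][0]); t1=rect(C,im,PAD['tri'][0],50,3,20)
pick(TOOL['anvil'][0],r(83.3),35); chk(28)
place(PAD['long'][0],r(83.3-24.35),35)
C,im,o=look(PAD['long'][0]); t2=rect(C,im,PAD['long'][0],75,2,55); t3=rect(C,im,PAD['long'][0],75,2,10)
m=np.hstack([t1,t2]); [cv2.drawMarker(m,(u,150),(255,0,0),0,8) for u in(150,450)]
m=np.vstack([m,np.hstack([t3,t3*0])])
cv2.imwrite('pics/m4.png',m[:,:,::-1])
```

```text
grip gap 25.0 z [ 408.7 -326.8   45. ]
lift gap 25.2 F [-0.3 -0.7 -4.4] t 25.8583
down d -0.5 dF 8.9 tcp [438.5 -11.8  44.9]
t 33.0667
grip gap 27.6 z [600.9 159.   45.1]
lift gap 27.7 F [ 0.3 -1.4 -5.7] t 39.0667
down d -0.5 dF 7.1 tcp [ 404.9 -326.9   45. ]
t 46.9333
```

View pics/m4.png

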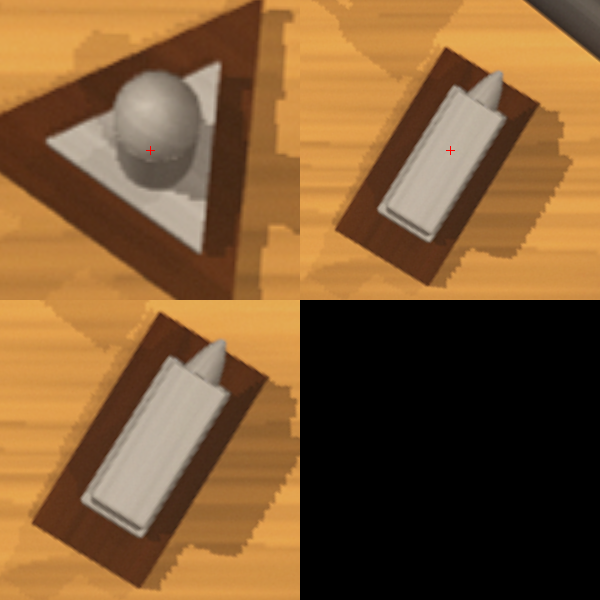

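Stake is centred to about 2 mm, with the foot square to its triangle. Anvil is within 1 mm and 1° of the long pad. Next are the block and mandrel.

Run:
```python
from h import *
def chk(w):
    g=env.get_obs()['finger_gap']; assert abs(g-w)<3,g
pick(TOOL['block'][0],r(116.3),28); chk(42)
place(PAD['square'][0],r(96.45),28)
C,im,o=look(PAD['square'][0]); t=[rect(C,im,PAD['square'][0],50,3,z) for z in(52,10)]
pick((586.7,-159.3),r(75),35); chk(28)
place(PAD['round'][0],r(110),35)
C,im,o=look(PAD['round'][0]); t+=[rect(C,im,PAD['round'][0],50,3,z) for z in(20,10)]
[cv2.drawMarker(m,(150,150),(255,0,0),0,8) for m in t]
C,im,o=look(PAD['tri'][0]); cv2.imwrite('pics/raw_tri.png',im[:,:,::-1])
m=np.hstack([np.vstack(t[:2]),np.vstack(t[2:])]); cv2.imwrite('pics/m5.png',m[:,:,::-1])
t1=[rect(C,im,PAD['tri'][0],75,4,z) for z in (10,)][0]; cv2.imwrite('pics/m6.png',t1[:,:,::-1])
print(env.get_obs()['time'])
```

```text
grip gap 41.4 z [410.  354.2  38. ]
lift gap 41.6 F [ 0.6  0.3 -4.9] t 53.9917
down d -0.5 dF 5.0 tcp [598.6 162.   38. ]
t 60.9417
grip gap 27.4 z [ 586.7 -159.1   45. ]
lift gap 27.2 F [-0.4  0.1 -3. ] t 66.8833
down d -0.5 dF 6.0 tcp [411.  351.8  44.9]
t 74.8083
77.2833
```

View pics/m5.png

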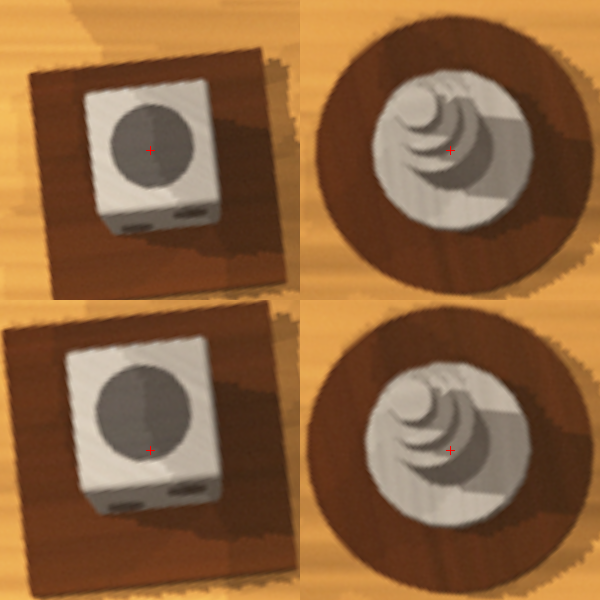

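View pics/m6.png

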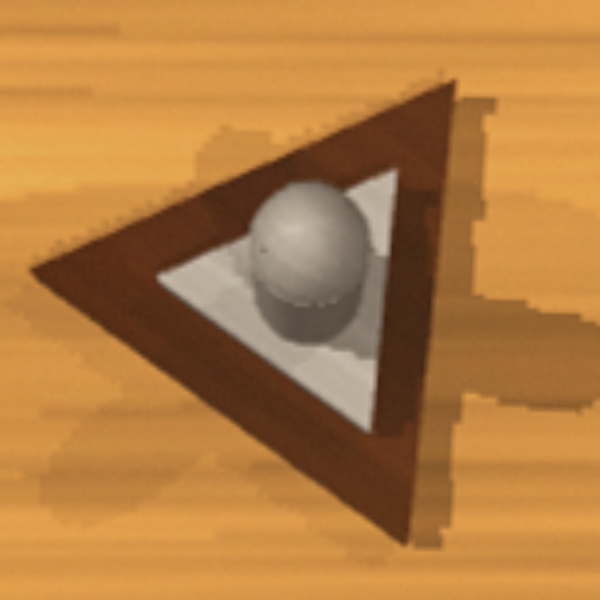

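All four are on their pads. Block is about 1 mm off and mandrel about 0.7 mm. The stake foot sits about 2.4 mm towards -y of its pad's centroid (foot centroid px (309,292), pad (298,299)), so I'll nudge it with the time left.

Run:
```python
from h import *
p=(437.7,-14.2)
pick(p,r(88),35,dz=120); place(PAD['tri'][0],r(88),35,dz=120)
C,im,o=look(PAD['tri'][0])
t1=rect(C,im,PAD['tri'][0],75,4,10); t2=rect(C,im,PAD['tri'][0],75,4,20)
cv2.imwrite('pics/m7.png',cv2.resize(np.hstack([t1,t2]),(800,400))[:,:,::-1]); 
env.reach([520,-60,330],quat(r(88))); env.reach([300,-560,300],quat(r(20)))
cv2.imwrite('pics/scene1.png',imaging.read_camera('scene')[100:340,160:560,::-1].repeat(2,0).repeat(2,1))
print(env.get_obs()['time'])
```

```text
grip gap 25.4 z [437.7 -13.8  45. ]
lift gap 25.4 F [-0.3  0.6 -4.4] t 80.5
down d -0.5 dF 8.9 tcp [438.6 -11.9  44.9]
t 85.55
89.025
```

View pics/m7.png

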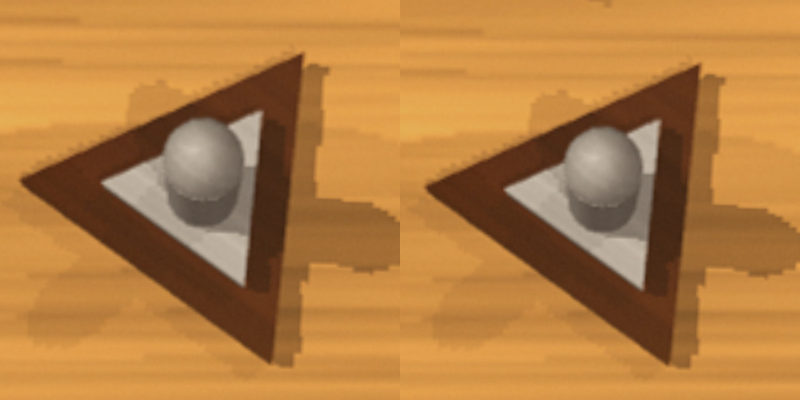

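View pics/scene1.png

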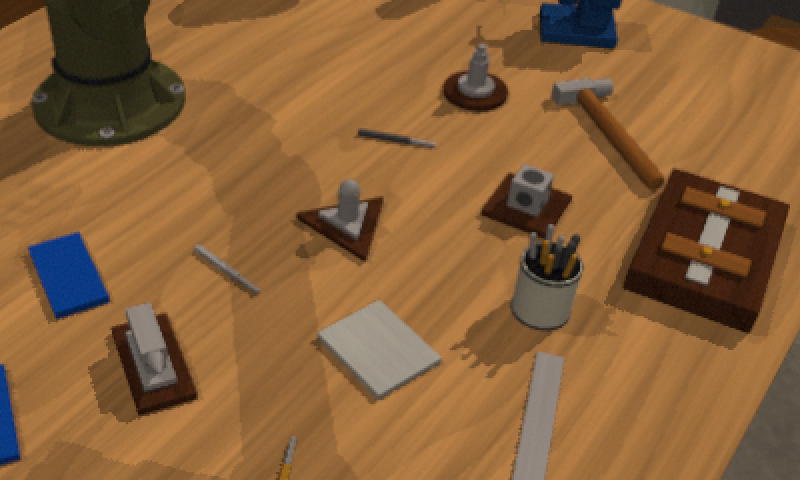

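```bash
python3 -c "
from h import *
order.job_done()"
```

```text
the job is handed in; nothing more can be done
```

All four tools are on their own pads, and the job was handed in at about 89 s of the 136 s allowed. I parked the mandrel on the bench plate, then moved the stake to the triangular pad, the anvil to the long one, the block to the square one and the mandrel to the round one.

| Tool | Offset from pad centre at the last look |
|---|---|
| Mandrel | about 0.7 mm |
| Block | about 1 mm |
| Anvil | under 1 mm, about 1° off the pad's long axis |
| Stake | about 1 mm, after one corrective re-grip |

- **Stake:** it first stood about 2.4 mm off centre, which was the only check that disagreed, so I picked it up again and moved it. The foot's corners line up with the pad's.
- **Scene:** the final scene picture shows all four upright, the bench plate empty and the tin of punches at the same pixels as at the start. I did not touch the blue pads.
- **Accuracy:** the offsets come from the wrist camera, whose calibration is good to about 2 mm.

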